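# Size a returned packer on the graded rack

## Task

Take the first packer from the returns file, the one in the notch next to the orange end plate, and find its slot on the graded rack by trial: step it, tab up, from the narrow (red) end towards the wide end, resting it lightly on the mouth of the slot one size too narrow so that it is seen to be refused, and let it down fully home in the next one, the first that accepts it. Never force it, leave it standing there released, and leave the other packers and everything else on the bench where they are.

Things in the scene. Friction and masses are not known exactly. Their poses are not given: they have to be found in the camera images.
- returns_file: fixed dark blue sawtooth file, 90 x 216 mm, orange end plate at its -y end. Origin on the bench under the middle notch. Notches at y = -70 (first, by the orange plate), 0, +70 mm, one packer in each, in any order, width along x. Each stands 22 mm above the bench, leaning 15 degrees to +y, back face on a rib that reaches 45 mm up it; free above that on both sides
- packer_k: steel U-shaped foot packer: body 64 mm wide, 70 high, 22 mm gap 40 deep at the foot; pull tab 28 wide, 32 high on top (102 mm in all). One packer is 6, one 10, one 14 mm thick; names do not tell which. 0.15 to 0.65 kg. Origin: middle of the foot edge on the back face; x along the width, z up to the tab; the plate lies from y = 0 (face on the file's rib) to y = -thickness
- packer_m: like packer_k, with the same form, axes and origin, but another thickness (6, 10 or 14 mm)
- packer_r: like packer_k, with the same form, axes and origin, but another thickness (6, 10 or 14 mm)
- rack: fixed white plastic graded rack, 94 x 200 x 52 mm, on a blue stand; red plate at the narrow (+y) end. Its slotted face slopes 25 degrees down towards the middle of the bench (its -x). Origin: middle of that face, 85 mm above the bench; z out of the face, 25 degrees from vertical, x up the slope, y along the ladder. Five slots along x, 40 mm deep, rigid floors, 70 mm long (x -35 to +35), 2 mm chamfers
- slot1 (a point): middle of the mouth of the narrowest slot, 4 mm wide, at y = +72 mm of the rack; axes as the rack's. A packer goes in foot first, tab up, thickness across the slot. One that is too thick stays with its foot within 2 mm of the face; one that fits goes down 40 mm
- slot2 (a point): the same for the 8 mm slot, at y = +36 mm of the rack
- slot3 (a point): the same for the 12 mm slot, at y = 0 of the rack
- slot4 (a point): the same for the 16 mm slot, at y = -36 mm of the rack
- slot5 (a point): the same for the 20 mm slot, the widest, at y = -72 mm of the rack
- end_cover: aluminium gearbox end cover, 170 mm across, 38 mm high, lying flat; leave alone
- gear_shaft: steel gear shaft standing on its gear, 66 mm across, 130 mm high; leave alone
- spray_can: red spray can, 66 mm across, 200 mm high, standing; leave alone
- grease_jar: amber grease jar with a yellow cap, 90 mm across, 85 mm high; leave alone
- wrench: steel wrench 190 mm long, lying before the low side of the rack; leave alone
- hammer: hammer 260 mm long, lying in front of the file; leave alone
- chock: wooden block 90 x 55 x 45 mm; leave alone
There are look-alikes about, which are no part of the job. What is shaped like the packer_m but brown or white is not meant.

How it is judged:
On the way, in this order (a step that is already met when the one before it is completed fails the run):
1. the first packer is drawn out of the returns file (distance of any of packer_k, packer_m, packer_r from where it was at the start of the episode above 0.08 m), for 0.2 s.
2. that packer rests on the mouth of the slot one size too narrow for it and is refused (((contact force between packer_k and rack above 1 N and z of packer_k in the frame of rack between -0.005 and 0.004 m and angle between the z axis of packer_k and the z axis of rack, either way round below 0.14 rad and (y of packer_k in the frame of rack between 0.027 and 0.035 m or y of packer_k in the frame of rack between 0.037 and 0.045 m)) or (contact force between packer_m and rack above 1 N and z of packer_m in the frame of rack between -0.005 and 0.004 m and angle between the z axis of packer_m and the z axis of rack, either way round below 0.14 rad and (y of packer_m in the frame of rack between -0.011 and -0.003 m or y of packer_m in the frame of rack between 0.003 and 0.011 m)) or (contact force between packer_r and rack above 1 N and z of packer_r in the frame of rack between -0.005 and 0.004 m and angle between the z axis of packer_r and the z axis of rack, either way round below 0.14 rad and (y of packer_r in the frame of rack between 0.065 and 0.073 m or y of packer_r in the frame of rack between 0.071 and 0.079 m)))), for 0.2 s.
At the end, for the whole second after the job is handed in: the packer from the notch by the orange plate stands tab up, at rest, in the narrowest slot that accepts it (6 mm in the 8 mm slot, 10 in 12, 14 in 16), foot within 4 mm of the slot floor, square within 0.13 rad; the other two packers within 15 mm of their places (((y of packer_k in the frame of rack between -0.013 and 0.013 m and z of packer_k in the frame of rack below -0.036 m and x of packer_k in the frame of rack between -0.015 and 0.015 m and angle between the z axis of packer_k and the z axis of rack, either way round below 0.13 rad and linear speed of packer_k below 0.02 m/s and distance of each of packer_m, packer_r from where it was at the start of the episode below 0.015 m and y of each of packer_m, packer_r in the frame of returns_file above -0.045 m) or (y of packer_m in the frame of rack between -0.049 and -0.023 m and z of packer_m in the frame of rack below -0.036 m and x of packer_m in the frame of rack between -0.015 and 0.015 m and angle between the z axis of packer_m and the z axis of rack, either way round below 0.13 rad and linear speed of packer_m below 0.02 m/s and distance of each of packer_k, packer_r from where it was at the start of the episode below 0.015 m and y of each of packer_k, packer_r in the frame of returns_file above -0.045 m) or (y of packer_r in the frame of rack between 0.023 and 0.049 m and z of packer_r in the frame of rack below -0.036 m and x of packer_r in the frame of rack between -0.015 and 0.015 m and angle between the z axis of packer_r and the z axis of rack, either way round below 0.13 rad and linear speed of packer_r below 0.02 m/s and distance of each of packer_k, packer_m from where it was at the start of the episode below 0.015 m and y of each of packer_k, packer_m in the frame of returns_file above -0.045 m))); the robot touches nothing.
It fails at once if a packer is forced or dropped into the rack (more than 90 N) (contact force between any of packer_k, packer_m, packer_r and rack above 90 N).
It fails at once if a second packer is disturbed (distance of each of packer_k, packer_m from where it was at the start of the episode above 0.015 m or distance of each of packer_k, packer_r from where it was at the start of the episode above 0.015 m or distance of each of packer_m, packer_r from where it was at the start of the episode above 0.015 m).
It fails at once if something else on the bench is shifted by more than 20 mm (distance of any of end_cover, gear_shaft, spray_can, grease_jar, wrench, hammer, chock from where it was at the start of the episode above 0.02 m).
It also fails if it takes over 64 s, if anything falls off the work surface, if the arm or the gripper's body presses on something with over 40 N, if the wrist force passes 120 N, or if a joint passes its speed limit or range.

## Robot

A 6-joint arm with a two-finger parallel gripper is mounted at the origin on the work surface. World frame = base frame: x ahead of the robot, y to its left, z up, the work surface at z = 0. Lengths are in m, angles in rad, forces in N, time in s.
With the tool pointing down it reaches from about 0.25 to 0.775 m from the base axis. Payload 8.9 kg.
Tool frame: the origin (TCP) lies at the very end of the fingers, on their centre line; the grasp point (between the pads) lies 19 mm behind it; z points along the fingers, y is the line along which they close (so a half turn about z gives the same grasp; the last joint's range is limited). The gripper opens to 85 mm and grips with 20 to 120 N. Pads are 22 mm wide; open, the fingers measure 114 mm over their backs; the gripper's body (76 mm by 85 mm) begins 54 mm behind the grasp point. The pads swing forward as they close: fully open they stand 13 mm farther back than shut.
Start: joints at [-1.46, 0.291, -0.153, 1.127, 0, 1.431], TCP at [0.13, -0.509, 0.231] pointing down, gripper open.
Joint ranges: [-2.52, 2.52], [-0.91, 1.74], [-1.3, 1.37], [-1.96, 2.02], [-1.52, 1.47], [-3.14, 3.14]. Speed limits (rad/s): [2.22, 2.22, 2.79, 3.14, 3.14, 3.14].

## Interface

Orientations are given as a rotation vector (axis times angle).
In Python, from workcell import ctrl gives the robot as it stands.
- The arm moves only by the tool drive_tool, never from a script. Its argument "deltas" is one flat list of numbers, 7 for each row, row after row: the closure, from 0 (fully open) to 1 (shut), then the shift along the tool's x, y, z in mm, then the turn, a rotation vector about the tool's x, y, z in rad. In form: [jaw, tx, ty, tz, rx, ry, rz, jaw, tx, ty, tz, rx, ry, rz, ...]. A call has exactly 5 rows; each row is the pose to reach, as a shift and turn from the pose commanded when the call began, along the tool's axes at that moment; what a row does not reach only later rows make up. A row lasts 1/12 s, in which the tool goes at most 41.7 mm and 7.16 degrees, less where a joint would pass 70% of its speed; a pose out of reach is approached as far as the arm can. A call with a gripper value outside its range is refused whole. The fingers move at their own pace and stop on an object; "newtons" is the grip in N (left out, the last holds). Time passes only in rows, so rows that repeat a pose let the fingers close, or fill a call up. It gives the time, the measured TCP pose, the force, the opening and the grip force at its end, in the units of the state.
- ctrl.get_obs(): the state, without advancing time (a new reading comes with each control period).
- ctrl.snapshot(name): name is "scene" or "top" or "wrist"; returns a dict with "frame" (400x640x3 uint8, red, green, blue), "mtx" (3x3 intrinsics, pixels), "R" (3x3) and "t" (3): a world point X has camera coordinates R X + t. Camera axes: x right, y down, z forward; pixel columns grow to the right and rows downward; lengths in m; the calibration is good to about 2 mm. A picture is of the moment at which its call begins. There is no depth.
- ctrl.sign_off(): hands the job in; it is judged then, once.
The state is a dict: "time": time; "qpos": joint angles; "qvel": joint speeds; "joint_efforts": joint torques, N m; "tcp_pos": TCP position; "eef_rot": TCP orientation; "contact_force": force on the tool from outside, world axes, zero at the start; "wrist_torque": the same for the moment, N m; "width": opening from 0.0 (shut) to 1.0 (fully open); "grip_force": force on a finger pad.
Only numpy, scipy, OpenCV 4.12 (cv2) and the standard library are available. Lean on these libraries where they do the work, as an engineer would, in place of code of your own. Each camera call takes 0.05 s, during which the arm holds its last target. There are 200 camera calls.

## Working session

There is one attempt and no reset: what is moved stays moved. The work goes in short steps, Python scripts to look and compute and a tool call to move; the robot and the scene stay as the last step left them, time stands still between calls to the robot, and variables do not carry over. Pictures are saved under pics/ and viewed, at most 10 in all, crops included, and the job is handed in when it is done.

Besides the shell and the picture viewer there is one more tool, called after "Emit:" as name(argument=value, ...) on one line, values as JSON. drive_tool: Moves the arm, as the interface text tells. Its arguments: {"type":"object","properties":{"deltas":{"type":"array","items":{"type":"number"}},"newtons":{"type":"number"}},"required":["deltas"]}

```bash
mkdir -p pics
cat > h.py <<'E'
import numpy as np,cv2,pickle
from scipy.spatial.transform import Rotation as Ro
from workcell import ctrl
def snap(n,f):
    s=ctrl.snapshot(n); pickle.dump(s,open(f'pics/{f}.pkl','wb')); cv2.imwrite(f'pics/{f}.png',s['frame'][:,:,::-1]); return s
def load(f): return pickle.load(open(f'pics/{f}.pkl','rb'))
def ray(s,uv):
    d=np.linalg.solve(s['mtx'],[uv[0],uv[1],1.]); R=np.array(s['R']); return -R.T@s['t'],R.T@d
def onz(s,uv,z):
    c,d=ray(s,uv); return c+d*(z-c[2])/d[2]
def proj(s,X):
    p=s['mtx']@(np.array(s['R'])@X+s['t']); return p[:2]/p[2]
E
python3 - <<'E'
from h import *
a=snap('scene','s0');b=snap('top','t0');
for s in(a,b): print(-np.array(s['R']).T@s['t'],s['mtx'][0],s['R'])
print(ctrl.get_obs())
cv2.imwrite('pics/both.png',cv2.resize(np.vstack([a['frame'],b['frame']])[:,:,::-1],(480,600)))
E
```

```text
[ 1.52854138 -0.11956504  1.06474144] [491.02515257   0.         322.50791445] [[ 0.09211904  0.99569695  0.01008322]
 [ 0.69877585 -0.05742802 -0.71303179]
 [-0.70938451  0.07272972 -0.7010592 ]]
[ 0.42290598 -0.00391329  1.35035486] [488.23156964   0.         321.38190119] [[ 0.01478889 -0.99981889  0.01197786]
 [-0.99702964 -0.01565107 -0.07541184]
 [ 0.07558565 -0.01082702 -0.99708053]]
{'time': 0.1, 'qpos': array([-1.46029280e+00,  2.91218649e-01, -1.53995361e-01,  1.12672989e+00,
        3.70141674e-06,  1.43149503e+00]), 'qvel': array([ 0.00357229,  0.00020303,  0.00202017,  0.00067418, -0.00199096,
        0.00194643]), 'joint_efforts': array([ 1.95751905e-03, -5.37976956e+01,  3.31920362e+01,  9.29445669e-03,
       -1.58801731e-04,  1.00495134e-05]), 'tcp_pos': array([ 0.12975016, -0.50832605,  0.23081321]), 'eef_rot': array([-3.11598065e+00, -3.91230102e-01, -3.17565937e-05]), 'contact_force': array([-0.55195863, -0.30731203,  0.71697475]), 'wrist_torque': array([-0.00738485,  0.01803811,  0.01978638]), 'grip_force': 0.0, 'width': 0.9998236658908763}
```

View pics/t0.png

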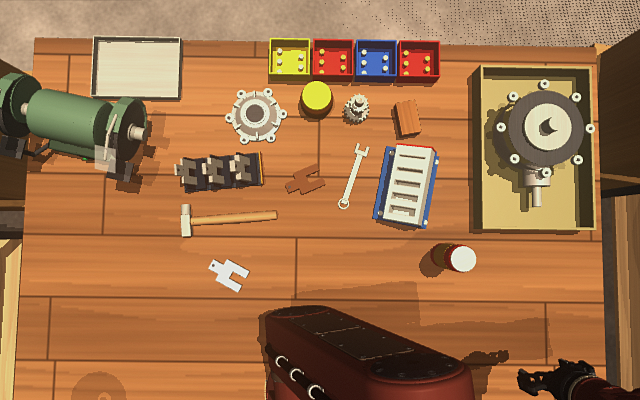

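View pics/s0.png

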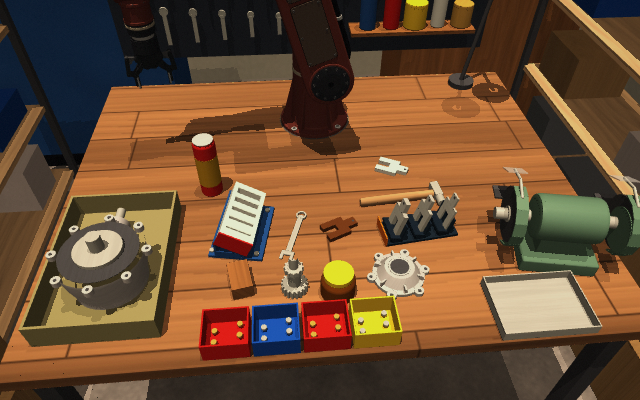

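Run:
```python
from h import *
t=load('t0')['frame'][:,:,::-1];s=load('s0')['frame'][:,:,::-1]
f=lambda i,x,y,w,h,k:cv2.resize(i[y:y+h,x:x+w],None,fx=k,fy=k,interpolation=cv2.INTER_CUBIC)
A=f(t,170,140,100,60,4);B=f(t,365,135,80,100,3);C=f(s,370,180,100,70,4);D=f(s,200,175,80,95,3)
o=np.zeros((600,800,3),np.uint8)
for im,x,y in((A,0,0),(C,0,300),(B,420,0),(D,420,305)): o[y:y+im.shape[0],x:x+im.shape[1]]=im[:600-y]
cv2.imwrite('pics/crop.png',o)
```

```text
(no output)
```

View pics/crop.png

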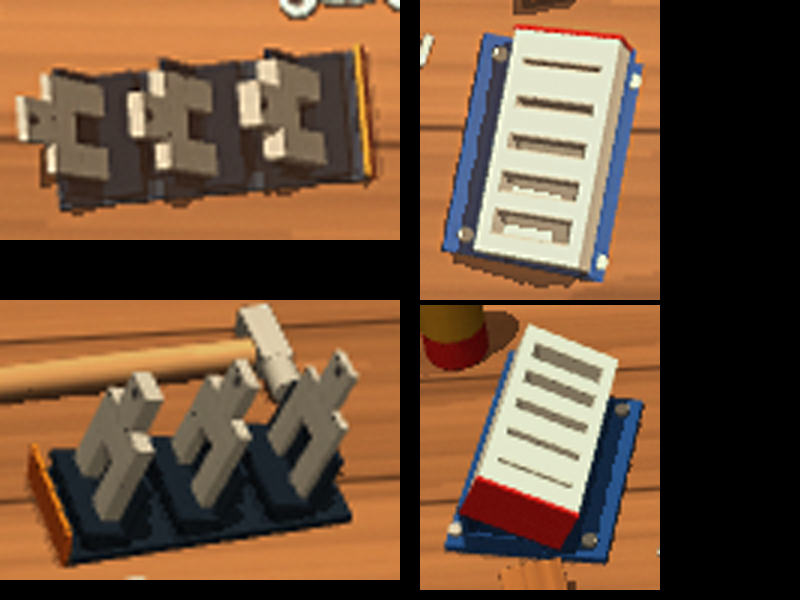

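Run:
```python
from h import *
T=load('t0');S=load('s0')
def px(o,p,b,k): return ((np.array(p,float)-b+.5)/k-.5)+o
B=lambda p:px((365,135),p,(420,0),3); D=lambda p:px((200,175),p,(420,305),3)
A=lambda p:px((170,140),p,(0,0),4); C=lambda p:px((370,180),p,(0,300),4)
for n,s,f,p1,p5 in(('top',T,B,(563,66),(533,226)),('scene',S,D,(536,472),(567.5,362.5))):
    a=onz(s,f(p1),.085);b=onz(s,f(p5),.085);d=a-b
    print(n,a,b,(a+b)/2,np.linalg.norm(d),np.degrees(np.arctan2(d[1],d[0])))
def tri(u,v):
    c1,d1=ray(T,u);c2,d2=ray(S,v);d1/=np.linalg.norm(d1);d2/=np.linalg.norm(d2)
    k=np.linalg.lstsq(np.c_[d1,-d2],c2-c1,rcond=None)[0];return (c1+d1*k[0]+c2+d2*k[1])/2,np.linalg.norm(c1+d1*k[0]-c2-d2*k[1])
for a,c in(((250,103),(145,381)),((137,113),(240,369)),((24,118),(345,358))): print(tri(A(a),C(c)), onz(T,A(a),.122))
# white face contour
for n,s,bx in(('top',T,(365,135,80,100)),('scene',S,(200,175,80,95))):
    x,y,w,h=bx;im=s['frame'][y:y+h,x:x+w].astype(int);m=((im.min(2)>185)).astype(np.uint8)
    c=max(cv2.findContours(m,0,2)[0],key=cv2.contourArea);r=cv2.minAreaRect(c);print(n,r)
    print((cv2.approxPolyDP(cv2.convexHull(c),4,True)[:,0]+[x,y]).tolist())
```

```text
top [ 0.62508081 -0.25450876  0.085     ] [ 0.48479078 -0.22856403  0.085     ] [ 0.5549358 -0.2415364  0.085    ] 0.14266892269919382 -10.477695942373396
scene [ 0.62832212 -0.25288851  0.085     ] [ 0.48821683 -0.22693018  0.085     ] [ 0.55826947 -0.23990934  0.085     ] 0.1424897413226287 -10.496581607584663
(array([0.58886881, 0.20820968, 0.12395946]), np.float64(0.0022086409808736184)) [0.58932635 0.20965863 0.122     ]
(array([0.5812513 , 0.27819169, 0.12282142]), np.float64(0.004573877903542409)) [0.58179187 0.28069936 0.122     ]
(array([0.57727442, 0.3513346 , 0.12349338]), np.float64(0.00012180769436230568)) [0.57744944 0.35170452 0.122     ]
top ((42.033958435058594, 47.81886291503906), (34.769100189208984, 76.90974426269531), 10.61965560913086)
[[397, 145], [431, 149], [417, 223], [383, 217]]
scene ((43.72967529296875, 37.25016784667969), (34.75819396972656, 53.39702224731445), 17.969139099121094)
[[236, 182], [265, 193], [252, 243], [220, 231]]
```

```bash
cat >> h.py <<'E'
def rz(a): return Ro.from_euler('z',a).as_matrix()
FY=np.radians(4.6); RY=np.radians(-10.5)
fx=rz(FY)[:,0]; fy=rz(FY)[:,1]; z3=np.array([0,0,1.])
pz=np.cos(np.radians(15))*z3+np.sin(np.radians(15))*fy; py=np.cross(pz,fx)
RF=np.c_[-fx,py,-pz]                       # tool on packer in file
ry=rz(RY)[:,0]; rx0=np.cross(ry,z3)
rzv=np.cos(np.radians(25))*z3-np.sin(np.radians(25))*rx0; rxv=np.cross(ry,rzv)
RR=np.c_[-rxv,ry,-rzv]                     # tool on rack
RO=np.array([.5566,-.2407,.085])
def down(y):
    x=np.array([np.cos(y),np.sin(y),0]); return np.c_[x,np.cross(-z3,x),-z3]
def rack(P): return np.c_[rxv,ry,rzv].T@(np.array(P)-RO)
def unrack(p): return RO+np.c_[rxv,ry,rzv]@np.array(p)
def go(P,R,cur=None):
    if cur is None:
        o=ctrl.get_obs(); cur=(o['tcp_pos'],Ro.from_rotvec(o['eef_rot']).as_matrix())
    d=cur[1].T@(np.array(P)-cur[0])*1000; r=Ro.from_matrix(cur[1].T@R).as_rotvec()
    print('shift',d.round(1),'turn',r.round(3),'rows>=',max(np.linalg.norm(d)/41.7,np.degrees(np.linalg.norm(r))/7.16).round(1))
    return (np.array(P),R)
E
python3 - <<'E'
from h import *
print(onz(load('t0'),(460,258),.2))
c=go([.20,-.40,.32],down(.25+.6))
c=go([.33,-.25,.34],down(.25+1.2),c)
c=go([.43,-.08,.34],down(.25+1.8),c)
c=go([.50,.07,.32],down(.25+2.4),c)
c=go([.56,.17,.28],down(.25+2.97),c)
tab=np.array([.589,.209,.123]); print(pz,py)
c=go(tab+.06*pz,RF,c)
E
```

```text
[ 0.36844446 -0.34408985  0.2       ]
shift [ 94.9 -87.7 -89.1] turn [-0.001 -0.    -0.6  ] rows>= 4.8
shift [198.5  -1.3 -20. ] turn [ 0.   0.  -0.6] rows>= 4.8
shift [180.8  78.8   0. ] turn [ 0.   0.  -0.6] rows>= 4.8
shift [100.8 131.3  20. ] turn [ 0.   0.  -0.6] rows>= 4.8
shift [ -5.7 116.5  40. ] turn [ 0.    0.   -0.57] rows>= 4.6
[-0.02075701  0.25798536  0.96592583] [-0.07746621  0.96281446 -0.25881905]
shift [-31.9  52.1  99. ] turn [ 0.262 -0.    -0.002] rows>= 2.8
```

Emit:
drive_tool(deltas=[0, 19, -17, -30, 0, 0, -0.12, 0, 38, -35, -60, 0, 0, -0.24, 0, 57, -53, -89, 0, 0, -0.36, 0, 76, -70, -95, 0, 0, -0.48, 0, 95, -88, -100, 0, 0, -0.6])

```text
time: 0.52
tcp_pos: [0.2007, -0.3996, 0.3327]
eef_rot: [2.856, 1.302, -0.0]
contact_force: [0.7, -0.8, -0.1]
width: 1.001
grip_force: 0.0
```

Emit:
drive_tool(deltas=[0, 39, 0, -4, 0, 0, -0.12, 0, 79, 0, -8, 0, 0, -0.24, 0, 119, 0, -12, 0, 0, -0.36, 0, 158, 0, -12, 0, 0, -0.48, 0, 198, 0, -12, 0, 0, -0.6])

```text
time: 0.93
tcp_pos: [0.3316, -0.2496, 0.3435]
eef_rot: [2.346, 2.089, -0.0]
contact_force: [0.1, -0.4, -0.3]
width: 1.001
grip_force: 0.0
```

Emit:
drive_tool(deltas=[0, 36, 16, 0, 0, 0, -0.12, 0, 72, 32, 0, 0, 0, -0.24, 0, 108, 47, 0, 0, 0, -0.36, 0, 144, 63, 0, 0, 0, -0.48, 0, 181, 79, 0, 0, 0, -0.6])

```text
time: 1.35
tcp_pos: [0.4315, -0.0791, 0.3432]
eef_rot: [-1.623, -2.69, 0.0]
contact_force: [1.1, -1.4, 0.4]
width: 1.001
grip_force: 0.0
```

Emit:
drive_tool(deltas=[0.4, 20, 26, 4, 0, 0, -0.12, 0.4, 40, 52, 8, 0, 0, -0.24, 0.4, 60, 78, 12, 0, 0, -0.36, 0.4, 80, 105, 16, 0, 0, -0.48, 0.4, 100, 131, 20, 0, 0, -0.6])

```text
time: 1.77
tcp_pos: [0.5015, 0.0698, 0.3228]
eef_rot: [-0.755, -3.049, 0.0]
contact_force: [0.2, -0.7, 0.1]
width: 0.604
grip_force: 0.0
```

Run:
```python
from h import *
o=ctrl.get_obs();print(o['time'],o['tcp_pos'],o['qpos'].round(2),o['width'])
tab=np.array([.589,.209,.123])
c=go([.56,.17,.28],down(.25+2.97))
c=go(tab+.06*pz,RF,c)
```

```text
1.7667 [0.5015365  0.06984858 0.32284254] [-0.01  0.22 -0.01  1.34 -0.    0.48] 0.6040214624535015
shift [ -5.  115.9  42.8] turn [-0.    -0.    -0.564] rows>= 4.5
shift [-31.9  52.1  99. ] turn [ 0.262 -0.    -0.002] rows>= 2.8
```

Emit:
drive_tool(deltas=[0.4, -1, 23, 8, 0, 0, -0.11, 0.4, -2, 46, 16, 0, 0, -0.22, 0.4, -3, 69, 24, 0, 0, -0.34, 0.4, -4, 92, 33, 0, 0, -0.45, 0.4, -5, 116, 43, 0, 0, -0.564])

```text
time: 2.18
tcp_pos: [0.5608, 0.169, 0.2797]
eef_rot: [0.122, -3.139, 0.0]
contact_force: [0.6, 0.1, 0.7]
width: 0.597
grip_force: 0.0
```

Emit:
drive_tool(deltas=[0.4, -10, 21, 20, 0.09, 0, 0, 0.4, -20, 42, 40, 0.18, 0, 0, 0.4, -32, 62, 60, 0.262, 0, 0, 0.4, -32, 62, 60, 0.262, 0, 0, 0.4, -32, 62, 60, 0.262, 0, 0])

```text
time: 2.6
tcp_pos: [0.5865, 0.2339, 0.2165]
eef_rot: [-0.119, 3.108, -0.413]
contact_force: [-0.8, 0.1, 0.1]
width: 0.599
grip_force: 0.0
```

Run:
```python
from h import *
o=ctrl.get_obs();print(o['time'],o['tcp_pos'],o['qpos'].round(2),o['width'])
s=snap('wrist','w1'); 
tab=np.array([.589,.209,.123])
for k in (0,-.032,-.102):print(k,proj(s,tab+k*pz))
t=load('t0');print('back',proj(s,o['tcp_pos']), -np.array(s['R']).T@s['t'])
go(tab+.06*pz,RF)
```

```text
2.6 [0.58649036 0.23389752 0.21648952] [ 0.39  0.6   0.26  1.32 -0.25  0.32] 0.5992710068757124
0 [318.1575026  205.39892034]
-0.032 [318.17120592 196.51820383]
-0.102 [318.19269796 182.58984382]
back [318.02237672 252.77346326] [0.51857505 0.26616378 0.35578774]
shift [ 0.   1.9 38.7] turn [-0.001 -0.004 -0.006] rows>= 0.9
```

View pics/w1.png

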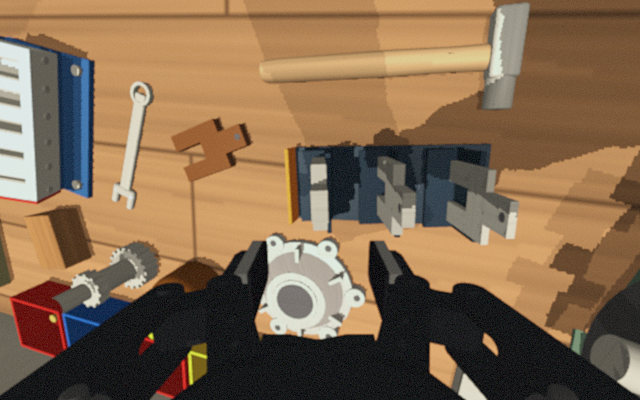

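Emit:
drive_tool(deltas=[0.5, 0, 1, 25, 0, 0, 0, 0.5, 0, 1, 55, 0, 0, 0, 0.5, 0, 1, 85, 0, 0, 0, 0.5, 0, 1, 105, 0, 0, 0, 0.5, 0, 1, 105, 0, 0, 0])

```text
time: 3.07
tcp_pos: [0.5881, 0.2028, 0.1168]
eef_rot: [-0.108, 3.107, -0.41]
contact_force: [-1.0, 0.1, -0.7]
width: 0.496
grip_force: 0.0
```

Run:
```python
from h import *
o=ctrl.get_obs();print(o['time'],o['tcp_pos'],o['width'],o['contact_force'])
a=snap('wrist','w2')['frame'][120:360,160:480]; b=snap('scene','s2')['frame'][150:270,340:500]
cv2.imwrite('pics/c2.png',np.hstack([cv2.resize(a,None,fx=1.25,fy=1.25),cv2.resize(b,(400,300),interpolation=2)])[:,:,::-1])
tab=np.array([.589,.209,.123]);go(tab-.044*pz,RF)
```

```text
3.0667 [0.58811555 0.20278572 0.11679812] 0.4957849364213116 [-1.04031482  0.07630228 -0.68577805]
shift [ 1.   3.5 40.5] turn [ 0.001 -0.001 -0.01 ] rows>= 1.0
```

View pics/c2.png

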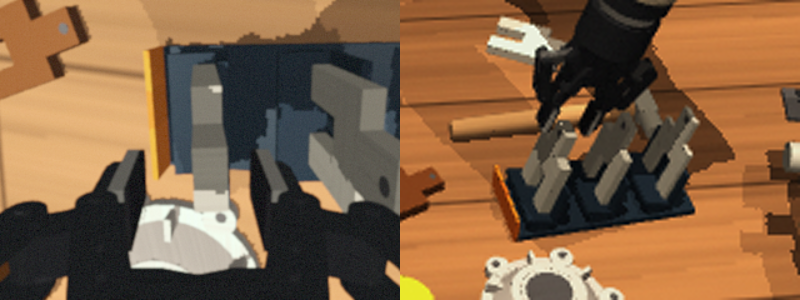

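Emit:
drive_tool(deltas=[0.5, 1, 3.5, 4, 0, 0, 0, 0.5, 1, 3.5, 20, 0, 0, 0, 0.5, 1, 3.5, 36, 0, 0, 0, 0.5, 1, 3.5, 40, 0, 0, 0, 0.5, 1, 3.5, 40, 0, 0, 0])

```text
time: 3.58
tcp_pos: [0.5893, 0.1989, 0.0795]
eef_rot: [-0.112, 3.103, -0.409]
contact_force: [-0.2, 0.4, -0.2]
width: 0.497
grip_force: 0.0
```

Emit:
drive_tool(deltas=[0.95, 1, 0, 0, 0, 0, 0, 0.95, 1, 0, 0, 0, 0, 0, 0.95, 1, 0, 0, 0, 0, 0, 0.95, 1, 0, 0, 0, 0, 0, 0.95, 1, 0, 0, 0, 0, 0], newtons=60)

```text
time: 4.0
tcp_pos: [0.589, 0.1983, 0.0809]
eef_rot: [-0.112, 3.101, -0.411]
contact_force: [-1.1, -4.0, 6.9]
width: 0.152
grip_force: 57.9
```

Emit:
drive_tool(deltas=[0.95, 0, 0, 0, 0, 0, 0, 0.95, 0, 0, 0, 0, 0, 0, 0.95, 0, 0, 0, 0, 0, 0, 0.95, 0, 0, 0, 0, 0, 0, 0.95, 0, 0, 0, 0, 0, 0])

```text
time: 4.42
tcp_pos: [0.589, 0.1983, 0.0808]
eef_rot: [-0.112, 3.101, -0.411]
contact_force: [-1.1, -4.0, 6.5]
width: 0.155
grip_force: 57.9
```

Emit:
drive_tool(deltas=[0.95, 0, 0, -8, 0, 0, 0, 0.95, 0, 0, -22, 0, 0, 0, 0.95, 0, 0, -42, 0, 0, 0, 0.95, 0, 0, -65, 0, 0, 0, 0.95, 0, 0, -85, 0, 0, 0])

```text
time: 4.83
tcp_pos: [0.5863, 0.2212, 0.1623]
eef_rot: [-0.112, 3.104, -0.408]
contact_force: [1.4, 0.2, -6.0]
width: 0.156
grip_force: 58.3
```

Emit:
drive_tool(deltas=[0.95, 0, -6, -20, 0, 0, 0, 0.95, 0, -14, -42, 0, 0, 0, 0.95, 0, -22, -64, 0, 0, 0, 0.95, 0, -30, -85, 0, 0, 0, 0.95, 0, -40, -105, 0, 0, 0])

```text
time: 5.25
tcp_pos: [0.587, 0.2099, 0.2741]
eef_rot: [-0.113, 3.104, -0.408]
contact_force: [-0.4, 1.2, -6.4]
width: 0.156
grip_force: 58.4
```

Run:
```python
from h import *
o=ctrl.get_obs();print(o['time'],o['tcp_pos'],o['width'],o['grip_force'],o['contact_force'],o['qpos'].round(2))
y=3.22;P=o['tcp_pos'];E=unrack([0,8e-3,.2]);print(E)
c=go(P*.85+E*.15+[0,0,.0],down(y-.1))
for k in(.4,.6,.8): c=go((P*(1-k)+E*k)*[1,1,0]+[0,0,.28],down(y-1.83*k),c)
c=go(E+[0,0,.03],RR,c)
```

```text
5.25 [0.58696999 0.20994024 0.27411545] 0.15560414500613876 58.435398638248444 [-0.41318916  1.21138375 -6.35783452] [ 0.36  0.55  0.33  1.42 -0.25  0.29]
[ 0.57986925 -0.15904959  0.26626156]
shift [  5.1 -53.   15.4] turn [-0.261  0.012  0.094] rows>= 2.2
shift [ -0.2 -92.3  -7.1] turn [0.    0.    0.632] rows>= 5.1
shift [-43.7 -59.5   0. ] turn [0.    0.    0.366] rows>= 2.9
shift [-62.1 -39.9   0. ] turn [0.    0.    0.366] rows>= 2.9
shift [-72.3 -15.  -16.3] turn [ 0.08  -0.431  0.363] rows>= 4.6
```

Emit:
drive_tool(deltas=[0.95, 1, -13, 4, -0.09, 0, 0.03, 0.95, 2, -30, 8, -0.18, 0, 0.06, 0.95, 5, -53, 12, -0.261, 0.012, 0.094, 0.95, 5, -53, 12, -0.261, 0.012, 0.094, 0.95, 5, -53, 12, -0.261, 0.012, 0.094])

```text
time: 5.67
tcp_pos: [0.5864, 0.1524, 0.2756]
eef_rot: [0.042, 3.141, -0.002]
contact_force: [-0.0, 1.0, -6.1]
width: 0.157
grip_force: 60.7
```

Emit:
drive_tool(deltas=[0.95, 0, -18, -2, 0, 0, 0.12, 0.95, 0, -37, -4, 0, 0, 0.24, 0.95, 0, -55, -6, 0, 0, 0.36, 0.95, 0, -74, -7, 0, 0, 0.48, 0.95, 0, -92, -7, 0, 0, 0.6])

```text
time: 6.08
tcp_pos: [0.5841, 0.0633, 0.2822]
eef_rot: [0.967, 2.989, -0.002]
contact_force: [0.6, 0.8, -5.9]
width: 0.155
grip_force: 61.0
```

Emit:
drive_tool(deltas=[0.95, -11, -15, 0, 0, 0, 0.09, 0.95, -22, -30, 0, 0, 0, 0.18, 0.95, -33, -45, 0, 0, 0, 0.28, 0.95, -44, -59, 0, 0, 0, 0.37, 0.95, -44, -59, 0, 0, 0, 0.4])

```text
time: 6.5
tcp_pos: [0.5858, -0.0125, 0.2819]
eef_rot: [1.544, 2.735, -0.004]
contact_force: [0.4, 0.9, -6.5]
width: 0.155
grip_force: 61.0
```

Emit:
drive_tool(deltas=[0.95, -15, -10, 0, 0, 0, 0.09, 0.95, -30, -20, 0, 0, 0, 0.18, 0.95, -46, -30, 0, 0, 0, 0.28, 0.95, -62, -40, 0, 0, 0, 0.37, 0.95, -62, -40, 0, 0, 0, 0.37])

```text
time: 6.92
tcp_pos: [0.584, -0.0863, 0.2819]
eef_rot: [2.021, 2.404, -0.004]
contact_force: [0.3, 0.4, -6.6]
width: 0.153
grip_force: 61.0
```

Run:
```python
from h import *
o=ctrl.get_obs();print(o['time'],o['tcp_pos'],o['qpos'].round(2),o['contact_force'])
go(unrack([0,0,.19]),RR)
```

```text
6.9167 [ 0.58401529 -0.08630013  0.28186158] [-0.27  0.4   0.14  1.31 -0.    1.13] [ 0.25491237  0.35341901 -6.59012186]
shift [-72.1 -25.5  24.9] turn [ 0.077 -0.429  0.35 ] rows>= 4.5
```

Emit:
drive_tool(deltas=[0.95, -14, -5, 0, 0.015, -0.086, 0.07, 0.95, -28, -10, 0, 0.03, -0.17, 0.14, 0.95, -43, -15, 6, 0.046, -0.257, 0.21, 0.95, -58, -20, 15, 0.062, -0.343, 0.28, 0.95, -72, -25, 25, 0.077, -0.429, 0.35])

```text
time: 7.33
tcp_pos: [0.5729, -0.1587, 0.2581]
eef_rot: [2.163, 1.808, -0.478]
contact_force: [0.4, -0.5, -7.0]
width: 0.157
grip_force: 61.0
```

Emit:
drive_tool(deltas=[0.95, 0, 0, 20, 0, 0, 0, 0.95, 0, 0, 40, 0, 0, 0, 0.95, 0, 0, 60, 0, 0, 0, 0.95, 0, 0, 70, 0, 0, 0, 0.95, 0, 0, 70, 0, 0, 0])

```text
time: 7.75
tcp_pos: [0.5658, -0.1874, 0.1911]
eef_rot: [2.166, 1.818, -0.481]
contact_force: [-1.1, 0.3, -6.8]
width: 0.152
grip_force: 60.8
```

Run:
```python
from h import *
o=ctrl.get_obs();print(o['time'],o['tcp_pos'],rack(o['tcp_pos']),o['qpos'].round(2),o['contact_force'])
go(unrack([0,0,.12]),RR)
w=snap('wrist','w3')
for y in(72,36,0,-36,-72): print(y,proj(w,unrack([-.035,y/1e3,0])),proj(w,unrack([.035,y/1e3,0])))
b=snap('top','t3')['frame'][130:240,350:460];a=snap('scene','s3')['frame'][165:275,190:300]
cv2.imwrite('pics/c3.png',np.hstack([w['frame'][:,120:520],cv2.resize(np.vstack([a,b]),(200,400),interpolation=2)])[:,:,::-1])
```

```text
7.75 [ 0.56577477 -0.18740636  0.19111525] [-0.00416072 -0.00069085  0.1190254 ] [-0.21  0.46 -0.09  1.01 -0.43  1.53] [-1.07384124  0.32428254 -6.84408723]
shift [-4.2  0.7 -1. ] turn [-0.001 -0.003  0.009] rows>= 0.1
72 [400.05921082 164.89784398] [394.01228272 238.6260514 ]
36 [359.47765068 164.49249086] [356.06111517 238.25104559]
0 [318.89129921 164.08708989] [318.10575733 237.87599839]
-36 [278.30015556 163.68164104] [280.14620852 237.50090977]
-72 [237.70421889 163.27614432] [242.18246803 237.12577973]
```

View pics/c3.png

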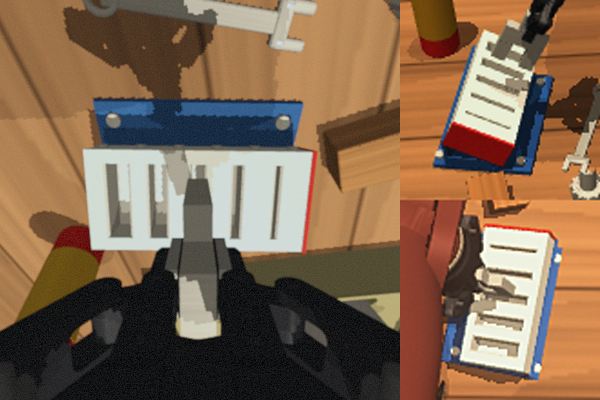

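Run:
```python
from h import *
w=load('w3');g=w['frame'].min(2).astype(int)
for r in(175,190,215,230):
    m=g[r,200:440]<185; e=np.flatnonzero(np.diff(m.astype(int)))+201; print(r,e.tolist())
    print('  pred',[proj(w,unrack([-.035+.07*(r-164)/74,y/1e3,0]))[0].round(1) for y in(72,36,-36,-72)])
for c in (396,357): 
    m=g[140:260,c]<185; print(c,(np.flatnonzero(np.diff(m.astype(int)))+141).tolist())
r=180
for r in (182,190,210):print(r,g[r,295:340].tolist())
```

```text
175 [205, 225, 239, 249, 250, 267, 276, 282, 312, 315, 327, 353, 364, 395, 403, 430]
  pred [np.float64(399.1), np.float64(358.9), np.float64(278.6), np.float64(238.4)]
190 [207, 226, 240, 268, 276, 282, 288, 295, 331, 352, 364, 394, 401, 428]
  pred [np.float64(397.8), np.float64(358.2), np.float64(279.0), np.float64(239.3)]
215 [209, 228, 252, 269, 289, 303, 333, 351, 362, 392, 399, 425]
  pred [np.float64(395.8), np.float64(357.1), np.float64(279.6), np.float64(240.9)]
230 [210, 229, 252, 270, 289, 303, 333, 350, 361, 391, 398, 423]
  pred [np.float64(394.6), np.float64(356.4), np.float64(280.0), np.float64(241.7)]
396 [152, 166, 239, 251]
357 [152, 165, 239, 249]
182 [149, 149, 152, 149, 151, 150, 147, 148, 150, 146, 148, 133, 93, 67, 65, 69, 71, 71, 69, 63, 67, 72, 70, 59, 73, 68, 67, 61, 69, 65, 73, 68, 81, 140, 181, 190, 194, 207, 211, 210, 210, 209, 209, 210, 210]
190 [180, 155, 148, 149, 151, 151, 147, 148, 153, 150, 114, 81, 72, 67, 67, 71, 71, 66, 70, 73, 65, 66, 65, 70, 72, 63, 69, 71, 65, 68, 59, 68, 69, 67, 113, 176, 191, 195, 207, 209, 210, 208, 210, 210, 209]
210 [209, 211, 211, 207, 209, 211, 208, 185, 135, 89, 87, 85, 93, 90, 87, 89, 91, 92, 88, 85, 87, 88, 89, 87, 90, 88, 89, 89, 91, 87, 86, 89, 90, 87, 90, 87, 87, 144, 198, 210, 209, 210, 208, 210, 211]
```

Run:
```python
from h import *
w=load('w3');o=ctrl.get_obs();R=Ro.from_rotvec(o['eef_rot']).as_matrix();P=o['tcp_pos']
print('cam rack',rack(-np.array(w['R']).T@w['t']))
for n,x,z in(('foot+',-32,59),('foot-',32,59),('should+',-32,-11),('should-',32,-11),('tab+',-14,-43),('tab-',14,-43)):
    print(n,[proj(w,P+R@np.array([x,y,z])/1e3).round(1) for y in(-7,7)])
g=w['frame'].min(2).astype(int)
print([(r,g[r,317]) for r in range(150,345,3)])
cv2.imwrite('pics/c4.png',np.hstack([cv2.resize(w['frame'][140:350,270:370],(280,588),interpolation=2),cv2.resize(load('s3')['frame'][165:249,200:274],(518,588),interpolation=2)])[:,:,::-1])
```

```text
cam rack [-0.07010693 -0.00072076  0.26306552]
foot+ [array([311. , 262.3]), array([329.9, 262.4])]
foot- [array([310.7, 176.6]), array([331.2, 176.7])]
should+ [array([307. , 324.6]), array([334.4, 324.8])]
should- [array([306.1, 203.8]), array([336.9, 203.9])]
tab+ [array([303.3, 339. ]), array([339.1, 339.3])]
tab- [array([302.6, 274.4]), array([340.8, 274.6])]
[(150, np.int64(138)), (153, np.int64(192)), (156, np.int64(191)), (159, np.int64(189)), (162, np.int64(192)), (165, np.int64(135)), (168, np.int64(105)), (171, np.int64(116)), (174, np.int64(106)), (177, np.int64(113)), (180, np.int64(69)), (183, np.int64(65)), (186, np.int64(65)), (189, np.int64(65)), (192, np.int64(66)), (195, np.int64(67)), (198, np.int64(66)), (201, np.int64(68)), (204, np.int64(70)), (207, np.int64(87)), (210, np.int64(89)), (213, np.int64(95)), (216, np.int64(87)), (219, np.int64(90)), (222, np.int64(84)), (225, np.int64(85)), (228, np.int64(88)), (231, np.int64(89)), (234, np.int64(89)), (237, np.int64(95)), (240, np.int64(87)), (243, np.int64(68)), (246, np.int64(66)), (249, np.int64(70)), (252, np.int64(74)), (255, np.int64(69)), (258, np.int64(67)), (261, np.int64(69)), (264, np.int64(70)), (267, np.int64(70)), (270, np.int64(65)), (273, np.int64(74)), (276, np.int64(88)), (279, np.int64(88)), (282, np.int64(146)), (285, np.int64(169)), (288, np.int64(170)), (291, np.int64(168)), (294, np.int64(168)), (297, np.int64(172)), (300, np.int64(169)), (303, np.int64(178)), (306, np.int64(168)), (309, np.int64(165)), (312, np.int64(163)), (315, np.int64(167)), (318, np.int64(167)), (321, np.int64(165)), (324, np.int64(175)), (327, np.int64(189)), (330, np.int64(190)), (333, np.int64(184)), (336, np.int64(188)), (339, np.int64(71)), (342, np.int64(5))]
```

View pics/c4.png

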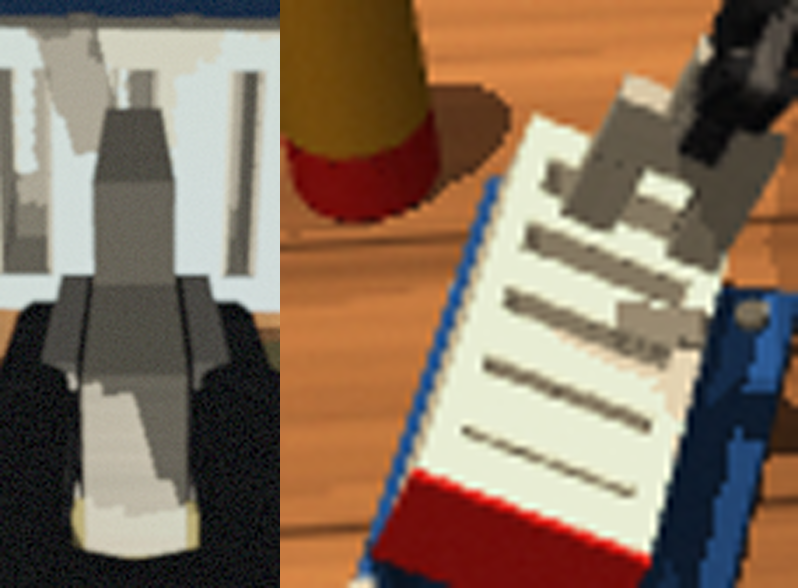

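Emit:
drive_tool(deltas=[0.95, -3, 0, 10, 0, 0, 0, 0.95, -3, 0, 25, 0, 0, 0, 0.95, -3, 0, 40, 0, 0, 0, 0.95, -3, 0, 50, 0, 0, 0, 0.95, -3, 0, 50, 0, 0, 0])

```text
time: 8.32
tcp_pos: [0.5616, -0.2125, 0.148]
eef_rot: [2.167, 1.813, -0.48]
contact_force: [-0.5, -0.2, -6.0]
width: 0.158
grip_force: 60.8
```

Emit:
drive_tool(deltas=[0.95, 0, 0, 1.5, 0, 0, 0, 0.95, 0, 0, 3, 0, 0, 0, 0.95, 0, 0, 4.5, 0, 0, 0, 0.95, 0, 0, 6, 0, 0, 0, 0.95, 0, 0, 6, 0, 0, 0])

```text
time: 8.73
tcp_pos: [0.5625, -0.2146, 0.1445]
eef_rot: [2.165, 1.812, -0.477]
contact_force: [-1.0, -0.3, -5.9]
width: 0.161
grip_force: 60.9
```

Run:
```python
from h import *
o=ctrl.get_obs();print(o['time'],rack(o['tcp_pos']),o['contact_force']);go(unrack([-.001,-.0007,.06]),RR)
```

```text
8.7333 [0.00090891 0.00106492 0.06517244] [-0.97002058 -0.34808274 -5.88140747]
shift [ 1.9 -1.8  5.2] turn [ 0.004 -0.002  0.005] rows>= 0.1
```

Emit:
drive_tool(deltas=[0.95, 0, 0, 1, 0, 0, 0, 0.95, 0, 0, 2, 0, 0, 0, 0.95, 0, 0, 3, 0, 0, 0, 0.95, 0, 0, 4, 0, 0, 0, 0.95, 0, 0, 4, 0, 0, 0])

```text
time: 9.15
tcp_pos: [0.562, -0.2164, 0.1405]
eef_rot: [2.166, 1.812, -0.477]
contact_force: [0.3, 0.0, -6.8]
width: 0.156
grip_force: 60.9
```

Emit:
drive_tool(deltas=[0.95, 0, 0, 0.5, 0, 0, 0, 0.95, 0, 0, 1, 0, 0, 0, 0.95, 0, 0, 1, 0, 0, 0, 0.95, 0, 0, 1, 0, 0, 0, 0.95, 0, 0, 1, 0, 0, 0])

```text
time: 9.57
tcp_pos: [0.562, -0.2167, 0.1398]
eef_rot: [2.165, 1.812, -0.477]
contact_force: [0.4, 0.3, -5.7]
width: 0.154
grip_force: 60.9
```

Emit:
drive_tool(deltas=[0.95, 0, 0, 0.5, 0, 0, 0, 0.95, 0, 0, 1, 0, 0, 0, 0.95, 0, 0, 1.5, 0, 0, 0, 0.95, 0, 0, 1.5, 0, 0, 0, 0.95, 0, 0, 1.5, 0, 0, 0])

```text
time: 9.98
tcp_pos: [0.5621, -0.2173, 0.139]
eef_rot: [2.165, 1.812, -0.477]
contact_force: [-2.0, 4.5, 2.4]
width: 0.156
grip_force: 62.3
```

Emit:
drive_tool(deltas=[0.95, 0, 0, 0.5, 0, 0, 0, 0.95, 0, 0, 1, 0, 0, 0, 0.95, 0, 0, 1, 0, 0, 0, 0.95, 0, 0, 1, 0, 0, 0, 0.95, 0, 0, 1, 0, 0, 0])

```text
time: 10.4
tcp_pos: [0.5622, -0.2173, 0.1389]
eef_rot: [2.164, 1.812, -0.476]
contact_force: [-4.3, 10.4, 11.9]
width: 0.155
grip_force: 64.1
```

Emit:
drive_tool(deltas=[0.95, 0, 0, -4, 0, 0, 0, 0.95, 0, 0, -14, 0, 0, 0, 0.95, 0, -12, -16, 0, 0, 0, 0.95, 0, -26, -16, 0, 0, 0, 0.95, 0, -37.5, -16, 0, 0, 0])

```text
time: 10.82
tcp_pos: [0.5256, -0.2043, 0.1522]
eef_rot: [2.166, 1.812, -0.477]
contact_force: [-0.8, 0.2, -6.3]
width: 0.155
grip_force: 61.0
```

Run:
```python
from h import *
w=snap('wrist','w5')
o=ctrl.get_obs();print(o['time'],rack(o['tcp_pos']),o['contact_force']);go(unrack([-.001,-.0367,.074]),RR)
g=w['frame'].min(2).astype(int)
for r in(170,185,190,195,200,215,230):
    m=g[r,200:500]<185; e=np.flatnonzero(np.diff(m.astype(int)))+201; print(r,e.tolist())
    print('  pred',[proj(w,unrack([-.035+.07*(r-164)/74,y/1e3,0]))[0].round(1) for y in(72,36,0,-36,-72)])
cv2.imwrite('pics/c5.png',cv2.resize(w['frame'][130:330,200:440],(720,600),interpolation=2)[:,:,::-1])
```

```text
10.8667 [ 0.00085484 -0.03959243  0.07343686] [-4.02839175  1.11444405 -5.85744909]
shift [ 1.8  2.9 -0.6] turn [ 0.001 -0.002  0.007] rows>= 0.1
170 [230, 255, 265, 278, 310, 317, 332, 356, 379, 409, 424, 460, 470]
  pred [np.float64(464.8), np.float64(416.3), np.float64(367.7), np.float64(319.0), np.float64(270.3)]
185 [231, 255, 266, 278, 332, 357, 376, 407, 422, 458, 468]
  pred [np.float64(462.3), np.float64(414.5), np.float64(366.7), np.float64(318.9), np.float64(271.0)]
190 [232, 256, 266, 279, 332, 357, 376, 407, 422, 457, 467, 499]
  pred [np.float64(461.4), np.float64(414.0), np.float64(366.4), np.float64(318.9), np.float64(271.2)]
195 [232, 255, 267, 278, 285, 287, 331, 356, 376, 407, 421, 457, 466, 498]
  pred [np.float64(460.6), np.float64(413.4), np.float64(366.1), np.float64(318.8), np.float64(271.4)]
200 [232, 256, 266, 279, 285, 289, 332, 356, 375, 406, 421, 456, 465, 497]
  pred [np.float64(459.8), np.float64(412.8), np.float64(365.8), np.float64(318.8), np.float64(271.7)]
215 [233, 257, 285, 295, 333, 356, 374, 405, 419, 454, 463, 495]
  pred [np.float64(457.4), np.float64(411.2), np.float64(364.9), np.float64(318.6), np.float64(272.3)]
230 [234, 257, 286, 300, 333, 355, 373, 403, 417, 452, 461, 492]
  pred [np.float64(455.1), np.float64(409.6), np.float64(364.1), np.float64(318.5), np.float64(272.9)]
```

View pics/c5.png

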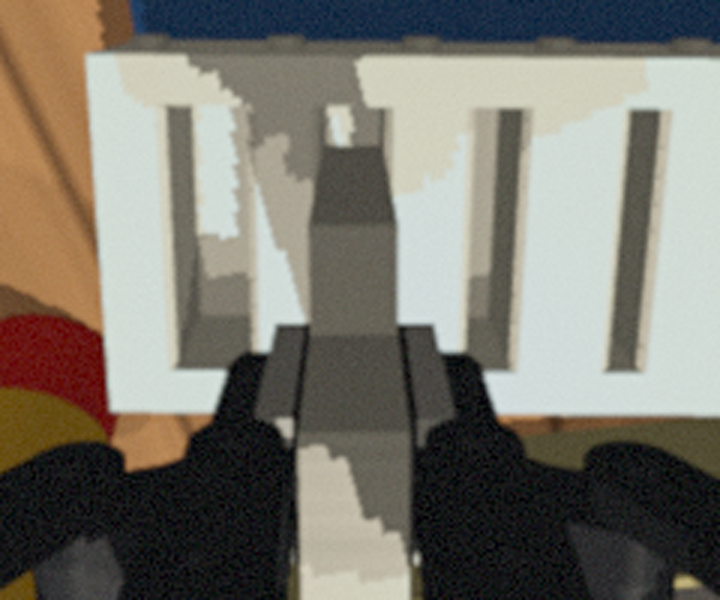

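Emit:
drive_tool(deltas=[0.95, 0, 0.5, 3, 0, 0, 0, 0.95, 0, 1, 6, 0, 0, 0, 0.95, 0, 1, 10, 0, 0, 0, 0.95, 0, 1, 10, 0, 0, 0, 0.95, 0, 1, 10, 0, 0, 0])

```text
time: 11.28
tcp_pos: [0.5264, -0.209, 0.1424]
eef_rot: [2.166, 1.812, -0.478]
contact_force: [-0.2, 0.1, -7.3]
width: 0.156
grip_force: 60.9
```

Run:
```python
from h import *
w=snap('wrist','w6')
o=ctrl.get_obs();print(o['time'],rack(o['tcp_pos']),o['contact_force'])
g=w['frame'].min(2).astype(int)
for r in(168,172,176,180,184,190,195): print(r,g[r,298:342].tolist())
```

```text
11.3333 [ 0.00105466 -0.03538653  0.06307974] [ 0.13765911  0.70296486 -6.75073788]
168 [111, 108, 109, 100, 100, 94, 85, 90, 104, 110, 129, 175, 189, 188, 188, 184, 151, 116, 109, 108, 110, 111, 109, 107, 114, 124, 122, 112, 127, 144, 154, 170, 184, 189, 192, 189, 192, 190, 190, 191, 188, 191, 189, 191]
172 [112, 107, 107, 102, 103, 94, 81, 84, 102, 112, 105, 126, 171, 190, 191, 190, 189, 155, 114, 110, 109, 109, 109, 114, 111, 110, 101, 97, 120, 143, 151, 173, 190, 190, 189, 191, 190, 191, 193, 190, 191, 189, 190, 191]
176 [111, 111, 107, 99, 102, 95, 84, 86, 101, 124, 128, 141, 153, 180, 187, 173, 143, 130, 118, 112, 111, 111, 111, 108, 109, 106, 102, 92, 117, 138, 151, 173, 186, 191, 191, 191, 191, 190, 192, 189, 190, 189, 187, 191]
180 [111, 111, 112, 100, 94, 95, 81, 85, 98, 85, 65, 70, 63, 69, 65, 62, 63, 66, 68, 69, 62, 66, 64, 67, 65, 71, 65, 65, 61, 82, 139, 175, 189, 190, 191, 190, 191, 190, 189, 189, 189, 191, 190, 191]
184 [115, 108, 108, 102, 104, 92, 83, 83, 80, 65, 68, 64, 67, 71, 71, 67, 68, 71, 69, 69, 67, 68, 66, 71, 70, 67, 68, 66, 69, 61, 116, 174, 193, 193, 190, 192, 192, 189, 191, 191, 191, 192, 190, 191]
190 [109, 110, 105, 102, 96, 91, 79, 73, 69, 62, 64, 74, 69, 72, 71, 70, 67, 67, 66, 72, 68, 65, 69, 70, 67, 62, 62, 69, 70, 59, 66, 115, 174, 190, 191, 190, 192, 189, 191, 192, 190, 191, 191, 189]
195 [115, 121, 129, 109, 103, 96, 84, 68, 68, 68, 70, 62, 67, 64, 69, 72, 68, 65, 64, 72, 63, 66, 68, 63, 66, 67, 63, 65, 65, 64, 64, 65, 117, 175, 193, 194, 191, 191, 192, 190, 188, 190, 190, 194]
```

Emit:
drive_tool(deltas=[0.95, 0, -1.4, 0, 0, 0, 0, 0.95, 0, -1.4, 1, 0, 0, 0, 0.95, 0, -1.4, 3, 0, 0, 0, 0.95, 0, -1.4, 5, 0, 0, 0, 0.95, 0, -1.4, 6, 0, 0, 0])

```text
time: 11.75
tcp_pos: [0.5251, -0.2107, 0.1382]
eef_rot: [2.165, 1.812, -0.475]
contact_force: [-2.5, 13.1, 11.2]
width: 0.158
grip_force: 64.0
```

Emit:
drive_tool(deltas=[0.95, 0, 0, 1, 0, 0, 0, 0.95, 0, 0, 2, 0, 0, 0, 0.95, 0, 0, 3, 0, 0, 0, 0.95, 0, 0, 3, 0, 0, 0, 0.95, 0, 0, 3, 0, 0, 0])

```text
time: 12.17
tcp_pos: [0.5255, -0.2109, 0.1373]
eef_rot: [2.163, 1.813, -0.473]
contact_force: [-5.2, 21.6, 23.5]
width: 0.156
grip_force: 66.0
```

Emit:
drive_tool(deltas=[0.95, 0, 0, -2, 0, 0, 0, 0.95, 0, 0, -5, 0, 0, 0, 0.95, 2, -1, -5, 0, 0, 0, 0.95, 2, -1, -5, 0, 0, 0, 0.95, 2, -1, -5, 0, 0, 0])

```text
time: 12.58
tcp_pos: [0.5237, -0.2083, 0.138]
eef_rot: [2.166, 1.812, -0.478]
contact_force: [-0.2, -0.4, -6.3]
width: 0.156
grip_force: 61.2
```

Emit:
drive_tool(deltas=[0.95, 0, 0, 1, 0, 0, 0, 0.95, 0, 0, 2, 0, 0, 0, 0.95, 0, 0, 3, 0, 0, 0, 0.95, 0, 0, 4, 0, 0, 0, 0.95, 0, 0, 4, 0, 0, 0])

```text
time: 13.0
tcp_pos: [0.5235, -0.2101, 0.1345]
eef_rot: [2.166, 1.812, -0.478]
contact_force: [0.3, -0.2, -5.7]
width: 0.154
grip_force: 61.1
```

Run:
```python
from h import *
w=snap('wrist','w7')
o=ctrl.get_obs();print(o['time'],rack(o['tcp_pos']),np.c_[rxv,ry,rzv].T@(o['contact_force']+[0,0,6.4]))
go(unrack([-.001,-.0367,.06]),RR)
g=w['frame'].min(2).astype(int)
for r in(170,176,180,184,190): print(r,g[r,296:342].tolist())
```

```text
13.05 [-0.00087339 -0.03807089  0.05516188] [-0.14837901  0.20765909 -0.415819  ]
shift [ 0.1  1.4 -4.8] turn [ 0.003 -0.002  0.005] rows>= 0.1
170 [112, 111, 108, 110, 109, 113, 109, 109, 109, 112, 113, 113, 109, 106, 112, 113, 113, 113, 113, 115, 109, 114, 108, 112, 112, 115, 111, 112, 109, 122, 160, 184, 191, 190, 192, 191, 190, 193, 190, 191, 190, 191, 190, 189, 187, 188]
176 [107, 110, 111, 110, 112, 110, 113, 107, 103, 97, 92, 89, 86, 103, 139, 177, 191, 194, 194, 191, 194, 191, 157, 119, 103, 109, 111, 111, 107, 112, 116, 108, 92, 77, 107, 138, 146, 158, 179, 189, 190, 188, 191, 191, 190, 192]
180 [106, 110, 110, 112, 109, 110, 110, 109, 107, 99, 92, 83, 66, 66, 68, 62, 66, 62, 62, 63, 59, 62, 61, 60, 69, 61, 66, 68, 66, 67, 59, 70, 76, 83, 110, 140, 148, 161, 180, 189, 189, 192, 190, 190, 190, 191]
184 [109, 106, 113, 108, 110, 113, 110, 109, 104, 99, 82, 72, 72, 66, 68, 77, 63, 69, 70, 63, 64, 63, 71, 70, 70, 68, 72, 67, 69, 71, 66, 68, 74, 76, 106, 140, 145, 169, 187, 190, 191, 190, 190, 192, 189, 190]
190 [109, 110, 112, 111, 111, 111, 112, 106, 105, 82, 72, 66, 62, 73, 70, 67, 76, 66, 74, 73, 69, 65, 64, 70, 65, 70, 64, 64, 68, 68, 67, 70, 61, 85, 117, 142, 151, 168, 184, 192, 190, 190, 194, 194, 192, 191]
```

Emit:
drive_tool(deltas=[0.95, 0, 0, 2, 0, 0, 0, 0.95, 0, 0, 4, 0, 0, 0, 0.95, 0, 0, 6, 0, 0, 0, 0.95, 0, 0, 8, 0, 0, 0, 0.95, 0, 0, 10, 0, 0, 0])

```text
time: 13.47
tcp_pos: [0.5229, -0.2142, 0.1255]
eef_rot: [2.166, 1.812, -0.477]
contact_force: [0.4, 0.2, -5.6]
width: 0.156
grip_force: 61.1
```

Emit:
drive_tool(deltas=[0.95, 0, 0, 2, 0, 0, 0, 0.95, 0, 0, 4, 0, 0, 0, 0.95, 0, 0, 6, 0, 0, 0, 0.95, 0, 0, 8, 0, 0, 0, 0.95, 0, 0, 10, 0, 0, 0])

```text
time: 13.88
tcp_pos: [0.5222, -0.2183, 0.1165]
eef_rot: [2.165, 1.812, -0.477]
contact_force: [-0.3, -0.0, -6.5]
width: 0.155
grip_force: 61.1
```

Run:
```python
from h import *
o=ctrl.get_obs();print(o['time'],rack(o['tcp_pos']),np.c_[rxv,ry,rzv].T@(o['contact_force']+[0,0,6.4]))
go(unrack([-.001,-.0367,.02]),RR)
```

```text
13.8833 [-0.00094938 -0.03788459  0.03518119] [ 0.01015537 -0.25630879 -0.13819721]
shift [ 0.   1.1 15.2] turn [ 0.003 -0.002  0.005] rows>= 0.4
```

Emit:
drive_tool(deltas=[0.95, 0, 0, 2, 0, 0, 0, 0.95, 0, 0, 4, 0, 0, 0, 0.95, 0, 0, 6, 0, 0, 0, 0.95, 0, 0, 8, 0, 0, 0, 0.95, 0, 0, 9, 0, 0, 0])

```text
time: 14.3
tcp_pos: [0.5214, -0.2221, 0.1082]
eef_rot: [2.166, 1.812, -0.477]
contact_force: [0.5, 0.2, -6.6]
width: 0.156
grip_force: 61.1
```

Emit:
drive_tool(deltas=[0.95, 0, 0, 1, 0, 0, 0, 0.95, 0, 0, 2, 0, 0, 0, 0.95, 0, 0, 3, 0, 0, 0, 0.95, 0, 0, 4, 0, 0, 0, 0.95, 0, 0, 4, 0, 0, 0])

```text
time: 14.72
tcp_pos: [0.5212, -0.2237, 0.1047]
eef_rot: [2.166, 1.812, -0.477]
contact_force: [-0.2, 0.0, -7.1]
width: 0.156
grip_force: 61.1
```

Emit:
drive_tool(deltas=[0.95, 0, 0, 0.5, 0, 0, 0, 0.95, 0, 0, 1, 0, 0, 0, 0.95, 0, 0, 1.5, 0, 0, 0, 0.95, 0, 0, 1.5, 0, 0, 0, 0.95, 0, 0, 1.5, 0, 0, 0])

```text
time: 15.13
tcp_pos: [0.5212, -0.2243, 0.1035]
eef_rot: [2.165, 1.812, -0.477]
contact_force: [0.1, -0.4, -6.2]
width: 0.157
grip_force: 61.1
```

Emit:
drive_tool(deltas=[0.95, 0, 0, 0.5, 0, 0, 0, 0.95, 0, 0, 1, 0, 0, 0, 0.95, 0, 0, 1.5, 0, 0, 0, 0.95, 0, 0, 1.5, 0, 0, 0, 0.95, 0, 0, 1.5, 0, 0, 0])

```text
time: 15.55
tcp_pos: [0.5211, -0.2249, 0.1022]
eef_rot: [2.165, 1.812, -0.477]
contact_force: [-0.1, 1.1, -5.4]
width: 0.159
grip_force: 61.2
```

Emit:
drive_tool(deltas=[0.95, 0, 0, 0.5, 0, 0, 0, 0.95, 0, 0, 0.5, 0, 0, 0, 0.95, 0, 0, 0.5, 0, 0, 0, 0.95, 0, 0, 0.5, 0, 0, 0, 0.95, 0, 0, 0.5, 0, 0, 0])

```text
time: 15.97
tcp_pos: [0.5212, -0.2251, 0.1022]
eef_rot: [2.165, 1.812, -0.477]
contact_force: [-2.3, 4.4, 5.7]
width: 0.157
grip_force: 62.6
```

Emit:
drive_tool(deltas=[0.7, 0, 0, 0, 0, 0, 0, 0.6, 0, 0, 0, 0, 0, 0, 0.5, 0, 0, 0, 0, 0, 0, 0.5, 0, 0, 0, 0, 0, 0, 0.5, 0, 0, 0, 0, 0, 0])

```text
time: 16.38
tcp_pos: [0.5211, -0.2253, 0.1017]
eef_rot: [2.166, 1.812, -0.477]
contact_force: [0.0, 0.2, -0.1]
width: 0.497
grip_force: 0.0
```

Emit:
drive_tool(deltas=[0.5, 0, 0, -10, 0, 0, 0, 0.5, 0, 0, -35, 0, 0, 0, 0.5, 0, 0, -65, 0, 0, 0, 0.5, 0, 0, -100, 0, 0, 0, 0.5, 0, 0, -130, 0, 0, 0])

```text
time: 16.8
tcp_pos: [0.5306, -0.1707, 0.2214]
eef_rot: [2.166, 1.811, -0.477]
contact_force: [0.9, -0.2, 0.1]
width: 0.504
grip_force: 0.0
```

Run:
```python
from h import *
o=ctrl.get_obs();print(o['time'],rack(o['tcp_pos']),o['contact_force'],o['width'])
w=snap('wrist','w9')['frame'];s=snap('scene','s9')['frame']
cv2.imwrite('pics/c9.png',np.hstack([w[:,120:520],cv2.resize(np.vstack([s[165:275,190:350],s[170:280,340:500]]),(291,400),interpolation=2)])[:,:,::-1])
```

```text
16.8 [-0.00042442 -0.03829971  0.15073754] [ 0.8869572  -0.22374187  0.08272256] 0.5043437035100906
```

View pics/c9.png

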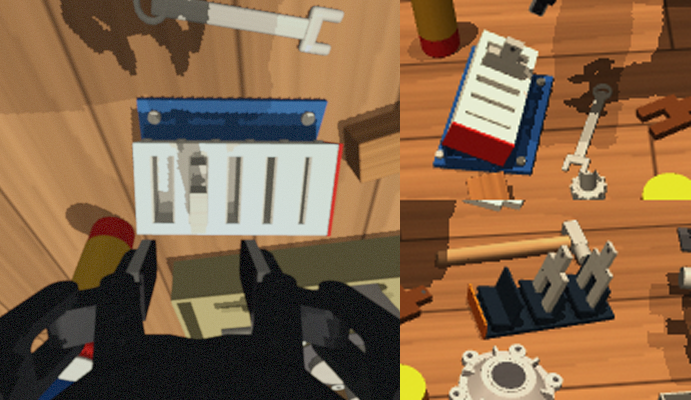

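The picture shows the packer standing tab up in slot4 (wrist crop about 198,190). The first notch is empty and the other two packers are in place.

Emit:
drive_tool(deltas=[0.5, 0, 0, -10, 0, 0, 0, 0.5, 0, 0, -20, 0, 0, 0, 0.5, 0, 0, -20, 0, 0, 0, 0.5, 0, 0, -20, 0, 0, 0, 0.5, 0, 0, -20, 0, 0, 0])

```text
time: 17.32
tcp_pos: [0.5317, -0.1632, 0.2369]
eef_rot: [2.166, 1.812, -0.478]
contact_force: [0.2, 0.5, 0.5]
width: 0.5
grip_force: 0.0
```

```bash
python3 -c "
from workcell import ctrl
print(ctrl.sign_off())"
```

```text
the job is handed in; nothing more can be done
None
```

The first packer, 14 mm thick, was refused on slot3 (12 mm), now stands released and fully home in slot4 (16 mm) with the other two packers still in place, and the job is handed in; sign-off returned no verdict.

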